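# Close the thumbwheel vice on the pine block

### The arm

A 6-joint arm with a two-finger parallel gripper is mounted at the origin on the work surface. World frame = base frame: x ahead of the robot, y to its left, z up, the work surface at z = 0. Lengths are in m, angles in rad, forces in N, time in s.
With the tool pointing down it reaches from about 0.35 to 0.975 m from the base axis. Payload 4.9 kg.
Tool frame: the origin (TCP) lies midway between the tips of the shut fingers; the grasp point (between the pads) lies 19 mm behind it; z points along the fingers, y is the line along which they close (so a half turn about z gives the same grasp; the last joint's range is limited). The gripper opens to 85 mm and grips with 20 to 120 N. Pads are 22 mm wide; open, the fingers measure 114 mm over their backs; the gripper's body (76 mm by 85 mm) begins 54 mm behind the grasp point. The pads swing forward as they close: fully open they stand 13 mm farther back than shut.
Start: joints at [-1.305, 0.053, 1.613, -0, 1.476, -0.119], TCP at [0.235, -0.579, 0.231] pointing down, gripper open.
Joint ranges: [-3.01, 3.01], [-1.01, 2.22], [0.06, 2.58], [-1.02, 4.17], [0.09, 2.62], [-3.14, 3.14]. Speed limits (rad/s): [2.57, 2.57, 3.14, 3.14, 3.14, 3.14].

### API

Orientations are given as a unit quaternion [w, x, y, z].
In Python, from plant import * gives the robot as it stands.
- The arm moves only by the tool jog_arm, never from a script. Its argument "targets" is a list of rows, each a list of 3 entries, a list of its own where there are three numbers: the shift along the tool's x, y, z in units of 25 mm (1.0 is 25 mm), then the turn, a rotation vector about the tool's x, y, z in units of 8 degrees (1.0 is 8 degrees), then the opening in per cent of the stroke, from 0 (shut) to 100 (fully open). A call has 1 to 8 rows; each row is the pose to reach, as a shift and turn from the pose commanded when the call began, along the tool's axes at that moment; what a row does not reach only later rows make up. A row lasts 1/8 s, in which the tool goes at most 62.5 mm and 10.7 degrees, less where a joint would pass 70% of its speed; a pose out of reach is approached as far as the arm can. A call with a gripper value outside its range is refused whole. The fingers move at their own pace and stop on an object; the grip force is fixed at half the most. Time passes only in rows, so rows that repeat a pose let the fingers close. It gives the time, the measured TCP pose, the force, the opening and the grip force at its end, in the units of the state.
- state(): the state, without advancing time (a new reading comes with each control period).
- grab_frame(name): name is "scene" or "top"; returns (picture, depth): 420x560x3 uint8, red, green, blue; 420x560 float32, m along the optical axis (not along the pixel's ray), 0 where there is no reading.
- camera_params(name): a dict with "fovy" (degrees; the focal length in pixels is half the picture's height over the tangent of half this angle, whatever the lens; pixels are square), "cx", "cy" (the principal point, pixels), "rvec" (rotation vector, rad) and "tvec" (3), from world to camera coordinates, as OpenCV has them. Camera axes: x right, y down, z forward; pixel columns grow to the right and rows downward; lengths in m; the calibration is good to about 2 mm. A picture is of the moment at which its call begins. camera_params takes no time and is no camera call.
- job_done(): hands the job in; it is judged then, once.
The state is a dict: "time": time; "joint_pos": joint angles; "joint_vel": joint speeds; "joint_efforts": joint torques, N m; "tool_pos": TCP position; "tool_rot": TCP orientation; "contact_force": force on the tool from outside, world axes, zero at the start; "ft_torque": the same for the moment, N m; "gripper_width": opening from 0.0 (shut) to 1.0 (fully open); "grasp_force": force on a finger pad.
Only numpy, scipy, OpenCV 4.12 (cv2) and the standard library are available. Lean on these libraries where they do the work, as an engineer would, in place of code of your own. Each camera call takes 0.05 s, during which the arm holds its last target. There are 200 camera calls.

### The job

Two small thumbwheel vices stand on the garage bench; close the one that holds the square-cut pine block, so that the block can be drilled. Do it by rolling the recessed wheel in its top with a fingertip, the top of the wheel going towards the jaws, until the sliding jaw is snug against the block and the block is against the fixed jaw, then let go. Do not push the sliding jaw itself or knock the block out of place, and leave the jaw of the other vice, the one with the round bar in it, where it is.

Things in the scene. Friction and masses are not known exactly. Their poses are not given: they have to be found in the camera images.
- vice: Fixed vice with the pine block. Origin on the bench under the wheel's axle; x runs along it from wheel to jaws (away from the robot, within 15 degrees), y across, z up. Grey housing x -50 to 50 mm, 64 wide, 62 high. Black thumbwheel (axle along y at x 0, radius 36, 20 wide) stands 14 mm out of a slot in its top: rim top 76 mm above the bench. Fixed jaw's face at x 165, bed 14 high.
- jaw: Its sliding jaw, 18 mm thick, 60 wide, top 55 above the bench; origin at the foot of the face towards the block, axes as the vice's. Starts at vice x 75 to 100, is at 120 when tight on the block. Moves the same way as the wheel's top, 1.4 mm per mm of rim, and stays put. A shut fingertip pressed on the rim's top with 5 to 10 N and dragged along +x rolls it by friction, and slips once tight.
- block_mid (a point): Centre of the loose pine block lying on the bed between that vice's jaws: 45 mm along the vice, 50 across, 42 high, its axes within a few degrees of the vice's. It starts up to 5 mm short of the fixed jaw.
- jaw_b: Sliding jaw of the other vice, which is of the same make and size but holds an upright aluminium bar, 40 mm in diameter and 42 high; origin and axes as for the first jaw. To be left where it is.
Not all that is in view belongs to the job. What is shaped like the part that bears block_mid but blue, orange or pink is not meant.

How it is judged:
By the outcome, as a careful person would: the job done as asked, in the order asked, and still so for the second after the job is handed in, with the robot touching nothing.
It also fails if it takes over 29 s, if anything falls off the work surface, if the arm or the gripper's body presses on something with over 40 N, if the wrist force passes 120 N, or if a joint passes its speed limit or range.

## Working session

There is one attempt and no reset: what is moved stays moved. The work goes in short steps, Python scripts to look and compute and a tool call to move; the robot and the scene stay as the last step left them, time stands still between calls to the robot, and variables do not carry over. Pictures are saved under pics/ and viewed, at most 10 in all, crops included, and the job is handed in when it is done.

Besides the shell and the picture viewer there is one more tool, called as a command line: name --argument value ..., lists and objects as JSON in quotes. jog_arm: Moves the arm, as the interface text tells. Its arguments: {"type":"object","properties":{"targets":{"type":"array"}},"required":["targets"]}

```bash
mkdir -p pics; cat > h.py <<'E'
from plant import *
import numpy as np, cv2
def look(n,fn):
    p,d=grab_frame(n); cv2.imwrite(f'pics/{fn}.png',p[:,:,::-1]); np.savez(f'pics/{fn}.npz',p=p,d=d); return p,d
def cam(n):
    c=camera_params(n); f=210/np.tan(np.radians(c['fovy'])/2); R=cv2.Rodrigues(np.array(c['rvec'],float))[0]
    return c,f,R,np.array(c['tvec'],float)
def cloud(n,d):
    c,f,R,t=cam(n); v,u=np.mgrid[:d.shape[0],:d.shape[1]]
    P=np.stack([(u-c['cx'])/f*d,(v-c['cy'])/f*d,d],-1)
    return (P-t)@R
def ray(n,u,v,z):
    c,f,R,t=cam(n); o=-R.T@t; r=R.T@np.array([(u-c['cx'])/f,(v-c['cy'])/f,1]); return o+r*(z-o[2])/r[2]
E
python3 - <<'E'
from h import *
for n in('scene','top'):
    look(n,n+'0'); print(camera_params(n))
print(state())
E
```

```text
{'fovy': 46.93411908180316, 'cx': 278.27221266819504, 'cy': 207.93740780852357, 'rvec': array([ 2.36323765,  0.69770059, -0.23045754]), 'tvec': array([-0.49969778, -0.2183675 ,  1.22648943])}
{'fovy': 51.907559640149195, 'cx': 284.08640448499256, 'cy': 203.826708803816, 'rvec': array([ 2.19417824, -2.1892443 ,  0.02830173]), 'tvec': array([0.03521166, 0.59526169, 0.91295508])}
{'time': 0.1, 'joint_pos': array([-1.30500765e+00,  5.33022710e-02,  1.61416689e+00, -1.65438173e-05,
        1.47600269e+00, -1.18974564e-01]), 'joint_vel': array([-0.00016095, -0.00134754, -0.00332136, -0.0019296 ,  0.00108703,
        0.00161754]), 'joint_efforts': array([ 1.52728494e-04, -3.94905818e+01, -3.71363032e+01, -1.74564484e-04,
        3.87080392e-03, -5.09982627e-06]), 'tool_pos': array([ 0.23444756, -0.57874709,  0.23017278]), 'tool_rot': array([-9.36463841e-04,  9.81551076e-01,  1.91197811e-01, -7.71230649e-05]), 'contact_force': array([ 1.08438856, -0.52980444, -0.95741208]), 'ft_torque': array([ 0.00087466, -0.00819465, -0.02738701]), 'grasp_force': 0.0, 'gripper_width': 0.998873919373479}
```

View pics/scene0.png

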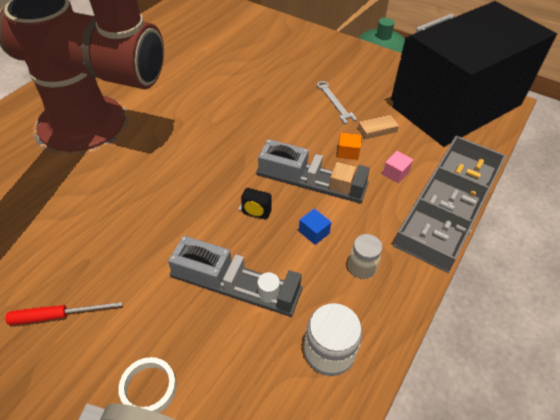

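View pics/top0.png

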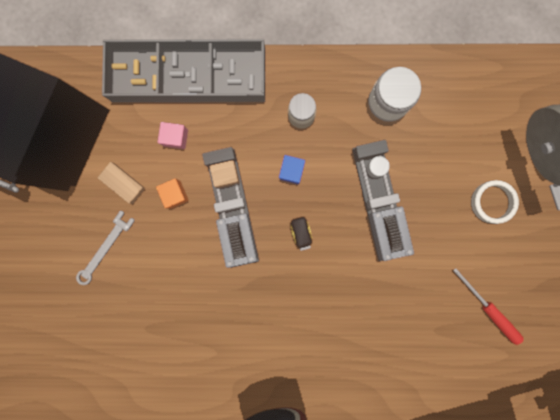

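The top view shows the pine block at (224,174) in the left vice, with its wheel at (236,240) and sliding jaw at (229,204). The other vice holds the round bar, with its wheel at (394,233) and bar at (379,167). The scene view agrees: the pine block is at (343,178) and its wheel at (285,155).

```bash
cat > m.py <<'E'
from h import *
def comp(m,u,v):
    n,l,s,c=cv2.connectedComponentsWithStats(m.astype(np.uint8)); return l==l[v,u] if l[v,u] else m*0
def measure(fn,n='top',s=None):
    z=np.load(f'pics/{fn}.npz'); p,d=z['p'],z['d']; C=cloud(n,d); return p,d,C
E
python3 - <<'E'
from m import *
p,d,C=measure('top0')
hsv=cv2.cvtColor(p,cv2.COLOR_RGB2HSV)
win=np.zeros(d.shape,bool); win[145:272,198:262]=1
wood=C[...,2]
for a,b in((.058,.068),(.069,.085)):
    m=win&(wood>a)&(wood<b); P=C[m]; print(a,m.sum(),P.mean(0),cv2.minAreaRect(P[:,:2].astype(np.float32)))
    v,u=np.nonzero(m); print(u.min(),u.max(),v.min(),v.max())
# profile along vice axis: wheel px (236,240) to block (224,174)
for k in np.linspace(-.5,1.5,41):
    u=int(round(236-12*k)); v=int(round(240-66*k)); print(u,v,C[v,u].round(3),p[v,u])
# ray checks
for u,v,z in((236,240,.076),(224,174,.056)): print(ray('top',u,v,z))
# scene view wheel/block
p,d,C=measure('scene0','scene')
for u,v in((285,153),(342,172),(316,163)): print(C[v-1:v+2,u-1:u+2].reshape(-1,3).mean(0))
E
python3 -c "
import cv2
a=cv2.imread('pics/top0.png')[140:275,190:270]; cv2.imwrite('pics/c1.png',cv2.resize(a,None,fx=4.4,fy=4.4,interpolation=2))"
```

```text
0.058 1351 [0.53828295 0.13623713 0.06226664] ((0.5874781012535095, 0.14763323962688446), (0.23870760202407837, 0.06429653614759445), 12.515546798706055)
203 256 148 266
0.069 232 [0.52052152 0.13263999 0.07449278] ((0.5196419358253479, 0.13249434530735016), (0.04878102242946625, 0.020052410662174225), 13.62246322631836)
229 242 228 253
242 273 [0.446 0.127 0.003] [169 125  87]
241 270 [0.452 0.129 0.003] [171 127  88]
241 266 [0.461 0.13  0.001] [162 119  86]
240 263 [0.473 0.125 0.061] [167 164 165]
240 260 [0.479 0.125 0.063] [174 172 172]
239 256 [0.486 0.128 0.053] [125 117 111]
238 253 [0.493 0.129 0.064] [95 86 79]
238 250 [0.5   0.128 0.069] [92 83 77]
237 247 [0.506 0.13  0.071] [94 86 79]
237 243 [0.514 0.129 0.078] [103  94  89]
236 240 [0.52  0.131 0.08 ] [101  91  86]
235 237 [0.526 0.133 0.078] [103  93  87]
235 233 [0.534 0.134 0.071] [91 80 75]
234 230 [0.54  0.136 0.071] [90 80 75]
234 227 [0.546 0.137 0.065] [97 87 82]
233 224 [0.552 0.14  0.058] [118 109 104]
232 220 [0.56  0.142 0.06 ] [175 172 173]
232 217 [0.566 0.141 0.064] [165 162 162]
231 214 [0.573 0.15  0.
[... 411 characters left out ...]
 0.059] [209 172 136]
225 177 [0.648 0.158 0.055] [214 177 140]
224 174 [0.654 0.159 0.058] [215 179 141]
223 171 [0.661 0.161 0.058] [213 176 140]
223 167 [0.669 0.162 0.056] [220 183 146]
222 164 [0.675 0.164 0.054] [217 180 143]
222 161 [0.682 0.164 0.053] [95 81 75]
221 158 [0.688 0.166 0.054] [126 118 114]
220 154 [0.696 0.168 0.057] [124 116 111]
220 151 [0.702 0.168 0.056] [122 114 110]
219 148 [0.718 0.18  0.002] [167 124  90]
219 144 [0.726 0.179 0.005] [162 118  82]
218 141 [ 0.734  0.183 -0.002] [170 126  88]
[0.5200341  0.13131859 0.076     ]
[0.65452613 0.15960832 0.056     ]
[0.52863505 0.12629938 0.07048399]
[0.65593636 0.15674633 0.05684946]
[0.59466276 0.15050244 0.05571851]
```

View pics/c1.png

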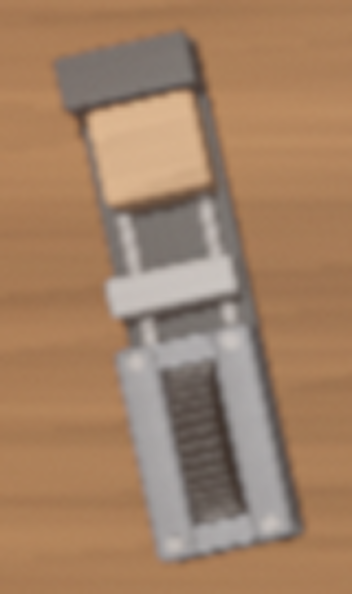

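The target vice's axle is at about (0.520, 0.131). Its axis is at about 12.5° and the jaw is near 87 mm. The rim reads about 76 mm high and the wheel-to-block distance about 137 mm, both consistent with the given sizes. Next I'll work out the approach.

```bash
cat > g.py <<'E'
from m import *
from scipy.spatial.transform import Rotation as Ro
A=np.array([.520,.1313]); Y=np.radians(12.3); ex=np.array([np.cos(Y),np.sin(Y)])
def togo(along,z,lat=0):
    s=state(); q=s['tool_rot']; R=Ro.from_quat(np.r_[q[1:],q[0]])
    P=np.r_[A+along*ex+lat*np.array([-ex[1],ex[0]]),z]
    G=Ro.from_matrix(np.c_[[*ex,0],[ex[1],-ex[0],0],[0,0,-1]])
    return (R.inv().apply(P-s['tool_pos'])/.025).round(3),((R.inv()*G).as_rotvec(degrees=True)/8).round(3)
E
python3 -c "
from g import *
print(togo(-.006,.12))"
```

```text
(array([ 21.01 , -22.07 ,   4.452]), array([-0.013, -0.   ,  1.218]))
```

jog_arm --targets '[[[1.6, -1.7, 0], [0, 0, 0.2], 0], [[3.2, -3.4, 0], [0, 0, 0.4], 0], [[4.8, -5.1, 0], [0, 0, 0.6], 0], [[6.4, -6.8, 0], [0, 0, 0.8], 0], [[8, -8.5, 0], [0, 0, 1], 0], [[9.6, -10.2, 0], [0, 0, 1.2], 0], [[11.2, -11.9, 0], [0, 0, 1.22], 0], [[12.8, -13.6, 0], [0, 0, 1.22], 0]]'

```text
time: 1.1
tool_pos: [0.4037, -0.1421, 0.231]
tool_rot: [0.0, 0.994, 0.107, 0.0]
contact_force: [1.4, -0.4, 0.1]
gripper_width: -0.003
grasp_force: 0.0
```

```bash
python3 -c "
from g import *
print(togo(-.008,.12),state()['time'])"
```

```text
(array([ 6.548, -9.7  ,  4.441]), array([ 0.001, -0.002, -0.005])) 1.1
```

jog_arm --targets '[[[1.3, -1.9, 0], [0, 0, 0], 0], [[2.6, -3.8, 0], [0, 0, 0], 0], [[3.9, -5.7, 0.5], [0, 0, 0], 0], [[5.2, -7.6, 1.5], [0, 0, 0], 0], [[6.3, -9.3, 2.5], [0, 0, 0], 0], [[6.55, -9.7, 3.5], [0, 0, 0], 0], [[6.55, -9.7, 4.4], [0, 0, 0], 0], [[6.55, -9.7, 4.4], [0, 0, 0], 0]]'

```text
time: 2.1
tool_pos: [0.5099, 0.1278, 0.1185]
tool_rot: [0.0, 0.994, 0.107, -0.003]
contact_force: [0.3, -0.0, 0.6]
gripper_width: -0.005
grasp_force: 0.0
```

```bash
python3 - <<'E'
from g import *
print(togo(-.008,.077),state()['time'],state()['contact_force'])
p,d=look('scene','s2')
cv2.imwrite('pics/c2.png',cv2.resize(p[60:240,180:420,::-1],None,fx=3,fy=3))
E
```

```text
(array([ 0.114, -0.049,  1.66 ]), array([-0.004,  0.041,  0.002])) 2.1 [ 0.28076833 -0.03506302  0.57012889]
```

View pics/c2.png

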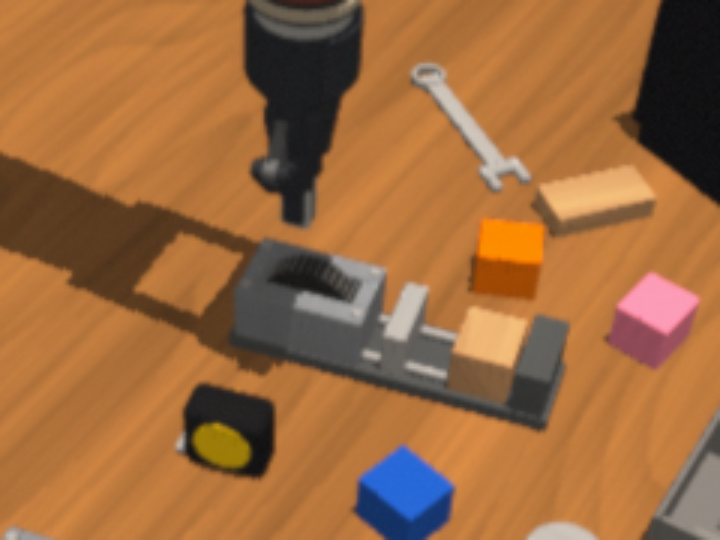

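The crop shows the shut fingertip over the pine-block vice's wheel at about (300,225). The jaw is at (405,325) and the block at (490,355). I'll descend to just above the rim.

jog_arm --targets '[[[0, 0, 0.5], [0, 0, 0], 0], [[0, 0, 1.0], [0, 0, 0], 0], [[0, 0, 1.4], [0, 0, 0], 0], [[0, 0, 1.5], [0, 0, 0], 0], [[0, 0, 1.5], [0, 0, 0], 0]]'

```text
time: 2.78
tool_pos: [0.5119, 0.1277, 0.0836]
tool_rot: [-0.0, 0.994, 0.107, -0.0]
contact_force: [0.2, -0.1, -1.1]
gripper_width: -0.001
grasp_force: 0.0
```

```bash
python3 -c "
from g import *
print(togo(-.008,.077),state()['contact_force'])"
```

```text
(array([ 0.026, -0.07 ,  0.266]), array([-0.001,  0.002, -0.002])) [ 0.16624114 -0.12661209 -1.13750635]
```

jog_arm --targets '[[[0, -0.06, 0.15], [0, 0, 0], 0], [[0, -0.06, 0.25], [0, 0, 0], 0], [[0, -0.06, 0.28], [0, 0, 0], 0], [[0, -0.06, 0.28], [0, 0, 0], 0]]'

```text
time: 3.28
tool_pos: [0.5117, 0.1292, 0.0768]
tool_rot: [0.0, 0.994, 0.107, -0.0]
contact_force: [-0.6, 0.7, -0.1]
gripper_width: 0.002
grasp_force: 0.0
```

jog_arm --targets '[[[0, 0, 0.04], [0, 0, 0], 0], [[0, 0, 0.06], [0, 0, 0], 0], [[0, 0, 0.06], [0, 0, 0], 0]]'

```text
time: 3.65
tool_pos: [0.5119, 0.1292, 0.0759]
tool_rot: [0.0, 0.994, 0.107, 0.0]
contact_force: [-1.5, -0.4, 5.0]
gripper_width: 0.0
grasp_force: 2.3
```

jog_arm --targets '[[[0, 0, 0.01], [0, 0, 0], 0], [[0.1, 0, 0.012], [0, 0, 0], 0], [[0.2, 0, 0.012], [0, 0, 0], 0], [[0.3, 0, 0.012], [0, 0, 0], 0]]'

```text
time: 4.15
tool_pos: [0.5195, 0.131, 0.0759]
tool_rot: [-0.0, 0.994, 0.107, 0.0]
contact_force: [-2.1, 0.5, 6.5]
gripper_width: 0.002
grasp_force: 3.0
```

jog_arm --targets '[[[0.1, 0, 0], [0, 0, 0], 0], [[0.2, 0, 0], [0, 0, 0], 0], [[0.3, 0, 0], [0, 0, 0], 0], [[0.35, 0, 0], [0, 0, 0], 0], [[0.35, 0, 0], [0, 0, 0], 0]]'

```text
time: 4.78
tool_pos: [0.5282, 0.1329, 0.0759]
tool_rot: [-0.0, 0.994, 0.107, 0.001]
contact_force: [-1.5, -0.4, 5.7]
gripper_width: 0.005
grasp_force: 2.5
```

```bash
cat > chk.py <<'E'
from g import *
import sys
p,d=look('scene',sys.argv[1]); C=cloud('scene',d)
# coordinates along/across the vice
Q=C[...,:2]-A; a=Q@ex; b=Q@np.array([-ex[1],ex[0]]); z=C[...,2]
h,s,v=cv2.split(cv2.cvtColor(p,cv2.COLOR_RGB2HSV))
m=(abs(b)<.024)&(z>.035)&(a>.06)&(a<.175)
hist,e=np.histogram(a[m&(s<60)],np.arange(.06,.176,.003)); print('grey',[(round(x*1e3),int(n)) for x,n in zip(e,hist)if n])
pin=(s>60)&(h<25)&(z>.05)&(abs(b)<.04)&(a>.09)&(a<.2); print('pine',pin.sum(),np.percentile(a[pin],[3,50,97]).round(4),b[pin].mean().round(4))
j=(z>.046)&(z<.062)&(abs(b)<.024)&(a>.055)&(a<.14)&(s<50)&(v>140)
print('jaw top',j.sum(),np.percentile(a[j],[5,50,95]).round(4))
E
python3 chk.py s3; python3 - <<'E'
import cv2
cv2.imwrite('pics/c3.png',cv2.resize(cv2.imread('pics/s3.png')[100:240,220:400],None,fx=4,fy=4))
E
```

```text
grey [(87, 1), (90, 21), (93, 24), (96, 20), (99, 21), (102, 23), (105, 38), (165, 12), (168, 20), (171, 23)]
pine 404 [0.1188 0.1419 0.1763] -0.0003
jaw top 124 [0.0909 0.0985 0.1062]
```

View pics/c3.png

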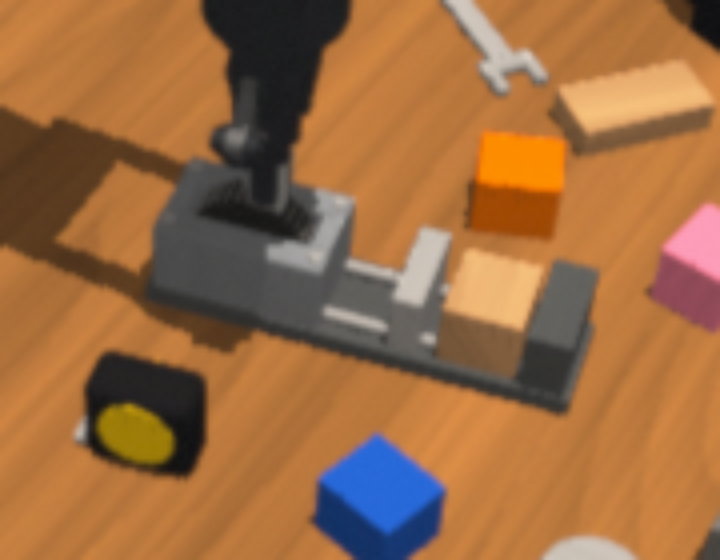

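The fingertip rolls the wheel, and the jaw face has moved from about 87 to about 107 mm. In the crop the jaw is at (425,265), with a gap left before the block at (490,300). I'll lift, go back and take a second stroke.

jog_arm --targets '[[[0, 0, -0.4], [0, 0, 0], 0], [[-0.35, 0, -0.4], [0, 0, 0], 0], [[-0.65, 0, -0.4], [0, 0, 0], 0], [[-0.65, 0, -0.2], [0, 0, 0], 0], [[-0.65, 0, -0.05], [0, 0, 0], 0], [[-0.65, 0, 0], [0, 0, 0], 0], [[-0.65, 0, 0.01], [0, 0, 0], 0], [[-0.65, 0, 0.01], [0, 0, 0], 0]]'

```text
time: 5.82
tool_pos: [0.5125, 0.1294, 0.0759]
tool_rot: [-0.0, 0.994, 0.107, 0.001]
contact_force: [-3.0, 1.0, 6.2]
gripper_width: 0.001
grasp_force: 3.1
```

jog_arm --targets '[[[0.1, 0, 0], [0, 0, 0], 0], [[0.2, 0, 0], [0, 0, 0], 0], [[0.28, 0, 0], [0, 0, 0], 0], [[0.28, 0, 0], [0, 0, 0], 0]]'

```text
time: 6.32
tool_pos: [0.5195, 0.131, 0.0759]
tool_rot: [-0.0, 0.994, 0.107, 0.001]
contact_force: [-1.8, 0.4, 5.7]
gripper_width: 0.001
grasp_force: 3.0
```

jog_arm --targets '[[[0.08, 0, 0], [0, 0, 0], 0], [[0.16, 0, 0], [0, 0, 0], 0]]'

```text
time: 6.58
tool_pos: [0.5208, 0.1313, 0.0758]
tool_rot: [0.0, 0.994, 0.107, -0.003]
contact_force: [-11.0, -2.1, 15.8]
gripper_width: -0.002
grasp_force: 8.0
```

```bash
python3 chk.py s4
```

```text
grey [(102, 16), (105, 20), (108, 24), (111, 22), (114, 20), (117, 25), (165, 11), (168, 20), (171, 25)]
pine 424 [0.1199 0.1438 0.1757] -0.0007
jaw top 117 [0.1039 0.1111 0.1183]
```

jog_arm --targets '[[[0, 0, -0.02], [0, 0, 0], 0], [[0.06, 0, -0.02], [0, 0, 0], 0], [[0.12, 0, -0.02], [0, 0, 0], 0], [[0.12, 0, -0.02], [0, 0, 0], 0]]'

```text
time: 7.12
tool_pos: [0.525, 0.1321, 0.0759]
tool_rot: [0.0, 0.994, 0.107, -0.001]
contact_force: [-4.0, -1.0, 8.3]
gripper_width: -0.004
grasp_force: 3.8
```

jog_arm --targets '[[[0, 0, -0.4], [0, 0, 0], 0], [[0, 0, -1.5], [0, 0, 0], 0], [[0, 0, -3], [0, 0, 0], 0], [[0, 0, -3], [0, 0, 0], 0]]'

```text
time: 7.62
tool_pos: [0.5281, 0.1325, 0.1546]
tool_rot: [-0.0, 0.994, 0.107, 0.004]
contact_force: [0.7, 0.7, 0.3]
gripper_width: -0.002
grasp_force: 0.0
```

```bash
python3 chk.py s5; python3 - <<'E'
from g import *
p,d=look('top','t5')
p0=cv2.imread('pics/top0.png'); p1=p[:,:,::-1]; s=cv2.imread('pics/s5.png')
print('vice b diff', np.abs(p0[135:265,350:420].astype(int)-p1[135:265,350:420]).max())
a=cv2.resize(p1[135:275,195:275],None,fx=4,fy=4); b=cv2.resize(s[125:215,250:380],None,fx=3.5,fy=3.5)
o=np.zeros((560,320+455,3),np.uint8); o[:,:320]=a; o[:b.shape[0],320:]=b; cv2.imwrite('pics/c5.png',o)
E
```

```text
grey [(102, 17), (105, 22), (108, 19), (111, 21), (114, 26), (117, 21), (165, 10), (168, 22), (171, 22)]
pine 421 [0.12   0.1442 0.176 ] -0.0004
jaw top 115 [0.104  0.1111 0.1178]
vice b diff 11
```

View pics/c5.png

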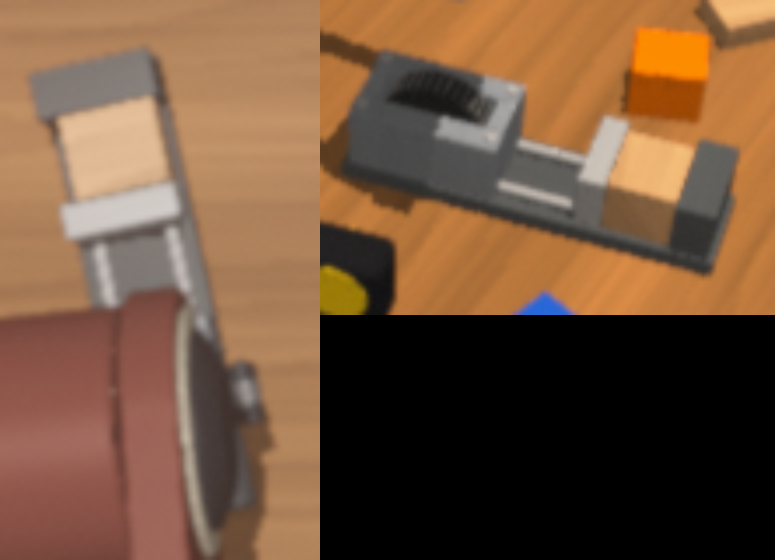

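Both views show the jaw against the block (crop left at (120,205), right at (610,165)) and the block against the fixed jaw with no gap. The jaw didn't move during the last 4 mm of slip, so it is tight. The other vice is unchanged.

```bash
python3 -c "
from plant import *
print(job_done())"
```

```text
the job is handed in; nothing more can be done
None
```

The vice holding the pine block is closed: its jaw is snug on the block, the block is against the fixed jaw, the arm is clear, the other vice is unchanged, and the job was handed in at about 8 s.

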